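# Reset the tripped breaker under the ledge box cover

### The arm

A 6-joint arm with a two-finger parallel gripper is mounted at the origin on the work surface. World frame = base frame: x ahead of the robot, y to its left, z up, the work surface at z = 0. Lengths are in mm, angles in rad, forces in N, time in s.
With the tool pointing down it reaches from about 275 to 975 mm from the base axis. Payload 8.4 kg.
Tool frame: the origin (TCP) lies on the centre line of the jaws, within the pads' length; the fingertips stand 11 mm ahead of it and the grasp point (between the pads) lies 8 mm behind it (nose_length is the distance from the TCP to the fingertips, in mm); z points along the fingers, y is the line along which they close (so a half turn about z gives the same grasp; the last joint's range is limited). The gripper opens to 92 mm and grips with 3 to 60 N. Pads are 20 mm wide; open, the fingers measure 128 mm over their backs; the gripper's body (75 mm by 189 mm) begins 69 mm behind the grasp point.
Start: joints at [-1.282, 0.353, 1.633, -0, 1.155, -0.002], TCP at [179.198, -598.762, 225.583] pointing down, gripper open.
Joint ranges: [-2.63, 2.63], [-0.92, 2.1], [0.06, 2.66], [-1.3, 4.44], [0, 2.69], [-3.02, 3.02]. Speed limits (rad/s): [2.22, 2.22, 2.79, 3.14, 3.14, 3.14].

### API

Orientations are given as a 3x3 rotation matrix whose columns are the frame's x, y, z axes.
In Python, from bench import * gives the robot as it stands.
- The arm moves only by the shell command python3 -m handwheel 'ROWS' [FORCE]. ROWS is JSON, a list of rows, each a list of 7 numbers: the shift along the tool's x, y, z in cm, then the turn, a rotation vector about the tool's x, y, z in rad, then the opening, from 0 (shut) to 1 (fully open). A call has 1 to 10 rows; each row shifts and turns the commanded pose from where the row before left it, along the tool's axes as they then stand; what a row does not reach is not made up. A row lasts 1/12 s, in which the tool goes at most 41.7 mm and 7.16 degrees, less where a joint would pass 70% of its speed; a pose out of reach is approached as far as the arm can. A call is refused whole if a number of a shift passes 4.17 or a number of a turn 0.125, either way. A call with a gripper value outside its range is refused whole. The fingers move at their own pace and stop on an object; FORCE is the grip in N (left out, the last holds). Time passes only in rows, so rows that do not move let the fingers close. It gives the time, the measured TCP pose, the force, the opening and the grip force at its end, in the units of the state.
- state(): the state, without advancing time (a new reading comes with each control period).
- get_image(name): name is "side" or "top"; returns the picture (420x560x3 uint8, red, green, blue); there is no depth.
- camera_model(name): a dict with "fx", "fy", "cx", "cy" (pixels), "cam_to_world" (4x4, takes a point from camera to world coordinates). Camera axes: x right, y down, z forward; pixel columns grow to the right and rows downward; lengths in mm; the calibration is good to about 2 mm. A picture is of the moment at which its call begins. camera_model takes no time and is no camera call.
- hand_in(): hands the job in; it is judged then, once.
The state is a dict: "t": time; "joint_positions": joint angles; "qvel": joint speeds; "tau": joint torques, N m; "ee_pos": TCP position; "orientation": TCP orientation; "ft_force": force on the tool from outside, world axes, zero at the start; "moment": the same for the moment, N m; "width": finger opening in mm; "gripper_force": force on a finger pad.
Only numpy, scipy, OpenCV 4.12 (cv2) and the standard library are available. Lean on these libraries where they do the work, as an engineer would, in place of code of your own. Each camera call takes 0.05 s, during which the arm holds its last target. There are 200 camera calls.

### The job

One of the three breakers in the solar breaker box on the ledge has tripped: its toggle stands halfway between off and on. Lift the box's loose cover off its two pins and lay it flat on the round cork mat beside the cup that stands there, reset that breaker by pushing its toggle fully to off and then fully to on, and set the cover back over the pins, fully home on the box, either way round. Lower the cover rather than dropping it, leave the other two toggles as they are, and do not shift or tip the other things on the ledge.

Things in the scene. Friction and masses are not known exactly. Their poses are not given: they have to be found in the camera images.
- breaker_box: Fixed grey steel box, 130 mm along its x, 190 mm along its y, rim 60 mm high; origin at the centre of its underside, z up. It stands left, in the middle or right, yaw up to 0.35 rad either way. Two conduits leave its +x (far) side and bend down into the ledge, reaching 106 mm from the centre, under 42 mm high. Inside: three like white breakers, 42 mm apart along y, tops 2 mm below the rim.
- pin_1 (a point): Foot of one of the two steel pins on the box's rim, at x = 0, y = -81 mm and z = 60 mm in the box's frame. A pin is 8 mm in diameter and rises 18 mm: straight for 10 mm, then a tapered nose.
- pin_2 (a point): Foot of the other pin, at y = +81 mm.
- seat (a point): Point at the middle of the box's rim, 60 mm above the box's origin: the cover's origin lies here when it is fully home, with the cover's x axis along the box's x axis (either way round).
- cover: Loose grey steel cover, 0.3 to 0.55 kg, at first home on the box: flange 130 mm (its x) by 190 mm (its y), 5 mm thick, with a hollow hood 100 x 134 mm rising to 35 mm over the toggles and a bow handle on top. Origin at the centre of the flange's underside, z up. Holes of 11 mm diameter at x = 0, y = +/-81 mm go over the pins. The same either way round.
- cover_grip (a point): Middle of the handle's bar, on the cover's axis 66 mm above its origin. The bar is steel, 12 mm thick along the cover's x, 14 mm high (59 to 73 mm above the cover's origin) and 96 mm long along the cover's y, on two posts at y = +/-42 mm; the hood's top is 24 mm below its underside.
- toggle_a (a joint): Toggle of breaker a, rad: 0 = fully off (leans 0.6 rad to the box's -x side, away from the conduits), 0.6 = upright, 1.2 = fully on (leans 0.6 rad to +x, the conduit side). A tripped toggle stands near 0.6. The breakers change places from start to start. A toggle stays where it is left, moves at about 2 N at its tip and stops hard at both ends.
- toggle_b (a joint): Toggle of breaker b; values as for toggle_a.
- toggle_c (a joint): Toggle of breaker c; values as for toggle_a.
- tip_a (a point): Middle of the free end of breaker a's toggle. The toggle is a black bar 8 mm thick (in its swing direction), 22 mm wide along the box's y and 34 mm long from its pivot, which lies 50 mm above the box's origin on the box's x = 0 line; upright its tip is 84 mm above the ledge, at either end 78 mm.
- tip_b (a point): The same point on breaker b's toggle.
- tip_c (a point): The same point on breaker c's toggle.
- cork_mat: Fixed round cork mat, 240 mm in diameter, 6 mm thick; origin at the centre of its underside. The cover goes on it beside the cup with its long side turned to the cup; its corners may overhang the mat's edge.
- cup: Bystander: white ceramic cup without a handle, 60 mm across the rim, 60 mm high, standing on the mat 82 to 90 mm from its middle, in any direction; origin at the centre of its underside.
- basket: Bystander: round wicker basket, 170 mm across the top, 85 mm high, with a 62 mm steel massage ball in it; origin at the centre of its underside.
- oil_bottle: Bystander: upright amber glass bottle, 50 mm in diameter, 150 mm high, close to the basket; origin at the centre of its underside.
- stone: Bystander: smooth dark massage stone, 76 mm across, 31 mm high; origin at the centre of its underside.
- bowl: Bystander: brass bowl, 96 mm across the rim, 55 mm high, close to the box's near side; origin at the centre of its underside.
- jar: Bystander: glass jar with a wooden lid and knob, 84 mm in diameter, 130 mm high, close to the basket; origin at the centre of its underside.
- cork_block_a: Bystander: cork block 60 x 90 x 75 mm high; origin at the centre of its underside.

How it is judged:
By the outcome, as a careful person would: the job done as asked, in the order asked, and still so for the second after the job is handed in, with the robot touching nothing.
It also fails if it takes over 72 s, if anything falls off the work surface, if the arm or the gripper's body presses on something with over 40 N, if the wrist force passes 120 N, or if a joint passes its speed limit or range.

## Working session

There is one attempt and no reset: what is moved stays moved. The work goes in short steps, Python scripts to look and compute and a shell command to move; the robot and the scene stay as the last step left them, time stands still between calls to the robot, and variables do not carry over. Pictures are saved under pics/ and viewed, at most 10 in all, crops included, and the job is handed in when it is done.

```bash
mkdir -p pics; python3 - <<'E'
from bench import *
import cv2
for n in("top","side"):
    cv2.imwrite(f"pics/{n}0.png",get_image(n)[:,:,::-1]); print(n,camera_model(n))
s=state();print(s)
E
```

```text
top {'fx': 491.24193342184606, 'fy': 491.24193342184606, 'cx': 281.695675528972, 'cy': 212.94421538817454, 'cam_to_world': array([[ 2.51412557e-02, -9.96624933e-01,  7.81451192e-02,
         4.19241752e+02],
       [-9.99683467e-01, -2.51377877e-02,  1.02823667e-03,
         1.57542146e+01],
       [ 9.39629116e-04, -7.81462348e-02, -9.96941464e-01,
         1.38757592e+03],
       [ 0.00000000e+00,  0.00000000e+00,  0.00000000e+00,
         1.00000000e+00]])}
side {'fx': 394.42565453169755, 'fy': 394.42565453169755, 'cx': 284.538142833475, 'cy': 215.46509144106713, 'cam_to_world': array([[-8.58061835e-01, -3.60043399e-01,  3.66194808e-01,
         1.08089085e+02],
       [-5.13207460e-01,  5.75281360e-01, -6.36921863e-01,
         7.18015538e+02],
       [ 1.86544655e-02, -7.34452250e-01, -6.78403938e-01,
         8.59427109e+02],
       [ 0.00000000e+00,  0.00000000e+00,  0.00000000e+00,
         1.00000000e+00]])}
{'t': 0.1, 'joint_positions': array([-1.28238634e+00,  3.53562089e-01,  1.63401945e+00,  1.11545751e-06,
        1.15519831e+00, -2.39821295e-03]), 'qvel': array([ 0.00102778, -0.00147741, -0.0024588 , -0.00040577,  0.00153195,
        0.00092571]), 'tau': array([ 2.97634479e-04, -5.94906020e+01, -3.34930551e+01,  6.98120473e-02,
        1.82740978e-02, -4.80328524e-06]), 'ee_pos': array([ 179.08933215, -598.36570991,  224.96650226]), 'orientation': array([[ 9.58012585e-01,  2.86725954e-01, -3.36691444e-04],
       [ 2.86726152e-01, -9.58011909e-01,  1.13844422e-03],
       [ 3.86709282e-06, -1.18718213e-03, -9.99999295e-01]]), 'ft_force': array([-0.57378869, -0.00197085,  0.18083259]), 'moment': array([-0.04333359,  0.03005559, -0.03733481]), 'gripper_force': 0.0, 'width': 92.3658631370174}
```

View pics/top0.png

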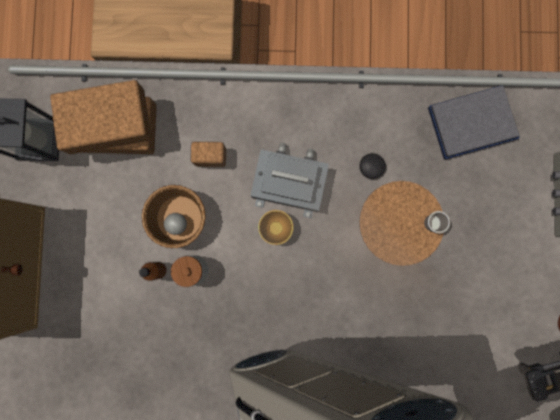

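View pics/side0.png

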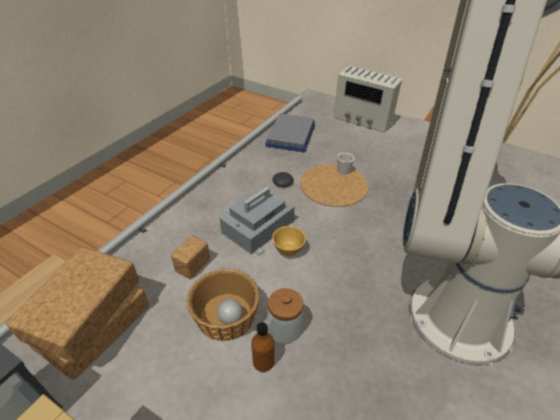

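```bash
cat > h.py <<'E'
from bench import *
import cv2, numpy as np
def ray(n,uv,z):
    c=camera_model(n);T=c["cam_to_world"]
    d=T[:3,:3]@[(uv[0]-c["cx"])/c["fx"],(uv[1]-c["cy"])/c["fy"],1]
    return T[:3,3]+d*(z-T[2,3])/d[2]
def proj(n,p):
    c=camera_model(n);T=np.linalg.inv(c["cam_to_world"]);q=T[:3,:3]@np.asarray(p,float)+T[:3,3]
    return np.array([c["fx"]*q[0]/q[2]+c["cx"],c["fy"]*q[1]/q[2]+c["cy"]])
def crop(im,x0,y0,w,h,k):
    return cv2.resize(im[y0:y0+h,x0:x0+w],None,fx=k,fy=k,interpolation=cv2.INTER_CUBIC)
E
python3 - <<'E'
import cv2,numpy as np
from h import *
t=cv2.imread("pics/top0.png");s=cv2.imread("pics/side0.png")
a=crop(t,245,140,90,80,6)
cv2.imwrite("pics/c1.png",a)
b=crop(s,215,180,90,70,4);c=crop(t,355,170,100,100,4)
cv2.imwrite("pics/c2.png",np.hstack([np.pad(b,((0,120),(0,0),(0,0))),c]))
E
```

```text
(no output)
```

View pics/c1.png

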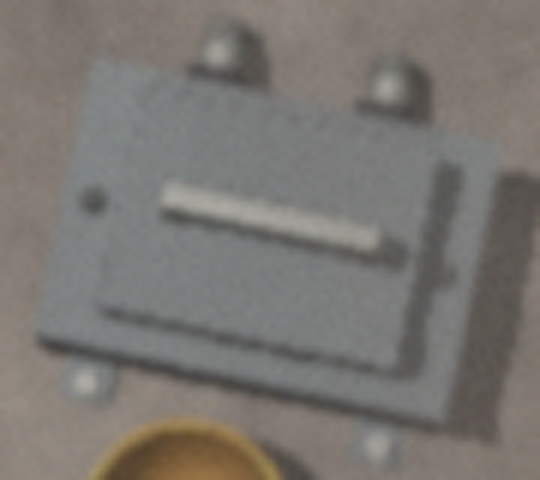

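View pics/c2.png

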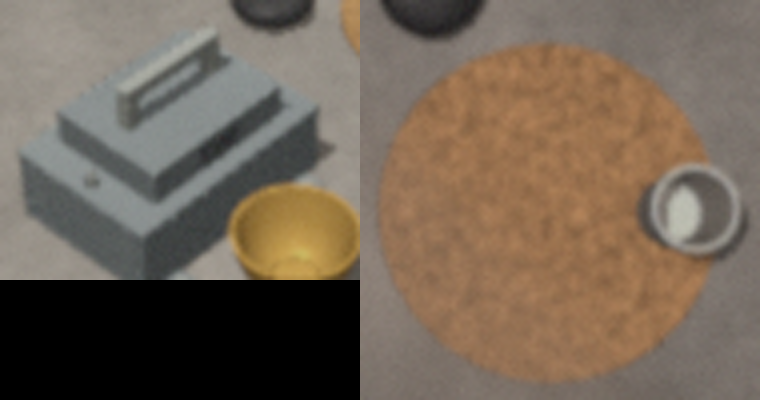

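```bash
python3 - <<'E'
from h import *
f=lambda u,v,z:ray("top",(245+(u+.5)/6-.5,140+(v+.5)/6-.5),z)
C=[f(*p,65) for p in((97,62),(497,145),(38,338),(442,422))]
print("corner mean",np.mean(C,0), [np.linalg.norm(C[i]-C[j]) for i,j in((0,1),(2,3),(0,2),(1,3))])
d=(C[0]-C[1]+C[2]-C[3]);print("yaw",np.arctan2(-d[0],d[1]))
d=C[0]-C[2]+C[1]-C[3];print("yaw",np.arctan2(d[1],d[0]))
B=[f(163,196,133),f(379,239,133)];d=B[0]-B[1];print("bar",np.mean(B,0),np.linalg.norm(d),np.arctan2(-d[0],d[1]))
P=[f(94,200,70),f(447,277,70)];d=P[0]-P[1];print("pins",np.mean(P,0),np.linalg.norm(d),np.arctan2(-d[0],d[1]))
g=lambda u,v,z:ray("top",(355+(u-360+.5)/4-.5,170+(v+.5)/4-.5),z)
m=g(550,212,6);c=g(695,209,60);print("mat",m,"cup",c,np.linalg.norm((m-c)[:2]))
# side check: bar
print("bar side",ray("side",(215+169/4,180+70/4),133))
print("bowl",ray("top",(276.5,228),55),"stone",ray("top",(372.5,166),15))
E
```

```text
corner mean [613.7147781   -1.29282031  65.        ] [np.float64(185.55627541469957), np.float64(186.04286968681168), np.float64(128.90547531490253), np.float64(128.71186857983537)]
yaw -0.18124153651132072
yaw -0.17767979169098072
bar [614.00784666  -1.26444582 133.        ] 94.60138164999289 -0.17299887960119478
pins [614.24291566  -2.07031869  70.        ] 162.89829280511282 -0.1913094967984836
mat [ 508.74247724 -322.69147457    6.        ] cup [ 509.75222291 -407.59780961   60.        ] 84.91233901121252
bar side [604.88526418  12.52285061 133.        ]
bowl [482.35946954  30.19687383  55.        ] stone [ 666.24740211 -235.8650241    15.        ]
```

```bash
cat >> h.py <<'E'
from scipy.spatial.transform import Rotation as R
def need(x,y,z,yaw):
    """remaining shift (cm, tool axes) and turn to TCP x,y,z with tool y at angle yaw, tool down"""
    s=state();O=s["orientation"]
    c,n=np.cos(yaw),np.sin(yaw)
    T=np.array([[-n,c,0],[c,n,0],[0,0,-1.]]).copy();T[:,0]=[-n,c,0];T[:,1]=[c,n,0];T[:,2]=[0,0,-1]
    D=np.column_stack([np.cross([c,n,0],[0,0,-1]),[c,n,0],[0,0,-1]])
    d=np.array([x,y,z])-s["ee_pos"]
    print("t",round(s["t"],2),"pos",s["ee_pos"].round(1),"shift_now",(O.T@d/10).round(2),"shift_afterturn",(D.T@d/10).round(2),"turn",R.from_matrix(O.T@D).as_rotvec().round(3),"F",s["ft_force"].round(1),"w",round(s["width"],1),round(s["gripper_force"],1))
E
sed -i '/T=np.array(\[\[-n/d' h.py
python3 -m handwheel '[[0,0,0,0,0,-0.122,1],[0,0,0,0,0,-0.122,1],[0,0,0,0,0,-0.122,1],[0,0,0,0,0,-0.122,1],[0,0,0,0,0,-0.122,1],[0,0,0,0,0,-0.122,1],[0,0,0,0,0,-0.122,1],[0,0,0,0,0,-0.122,1],[0,0,0,0,0,-0.122,1]]'
python3 -m handwheel '[[3.65,1.8,0,0,0,0,1],[3.65,1.8,0,0,0,0,1],[3.65,1.8,0,0,0,0,1],[3.65,1.8,0,0,0,0,1],[3.65,1.8,0,0,0,0,1],[3.65,1.8,0,0,0,0,1],[3.65,1.8,0,0,0,0,1],[3.65,1.8,0,0,0,0,1],[3.65,1.8,0,0,0,0,1]]'
python3 -c "
from h import *
need(614,-1.5,225,-.178)
print(proj('side',(614,-1.5,133)))
for p in (48,-48): print(proj('side',(614+.177*p,-1.5+.984*p,133)))"
```

```text
t: 0.85
ee_pos: [179.1, -598.5, 225.1]
orientation: [[0.175, 0.985, -0.0], [0.985, -0.175, 0.001], [0.001, -0.0, -1.0]]
ft_force: [0.9, -0.1, -0.7]
width: 91.8
gripper_force: 0.0
t: 1.6
ee_pos: [398.6, -303.1, 225.5]
orientation: [[0.181, 0.983, -0.0], [0.983, -0.181, 0.0], [0.0, -0.0, -1.0]]
ft_force: [0.6, -0.6, 0.3]
width: 91.7
gripper_force: 0.0
t 1.6 pos [ 398.6 -303.1  225.5] shift_now [33.57 15.72  0.05] shift_afterturn [33.5  15.86  0.05] turn [-0.    -0.    -0.004] F [ 0.6 -0.6  0.3] w 91.7 0.0
[257.32791169 193.75481488]
[245.45627075 201.79998799]
[268.64905796 186.08270097]
```

```bash
python3 -m handwheel '[[3.72,1.75,0,0,0,0,1],[3.72,1.75,0,0,0,0,1],[3.72,1.75,0,0,0,0,1],[3.72,1.75,0,0,0,0,1],[3.72,1.75,0,0,0,0,1],[3.72,1.75,0,0,0,0,1],[3.72,1.75,0,0,0,0,1],[3.72,1.75,0,0,0,0,1],[3.72,1.75,0,0,0,0,1],[0,0,0,0,0,0,1]]'
python3 -c "
from h import *
import cv2
need(614,-1.5,118,-.178)"
```

```text
t: 2.43
ee_pos: [616.8, 1.3, 225.2]
orientation: [[0.178, 0.984, 0.002], [0.984, -0.178, 0.002], [0.002, 0.002, -1.0]]
ft_force: [-1.4, 0.1, 1.1]
width: 92.1
gripper_force: 0.0
t 2.43 pos [616.8   1.3 225.2] shift_now [-0.35 -0.25 10.72] shift_afterturn [-0.33 -0.23 10.72] turn [ 0.002 -0.002 -0.001] F [-1.4  0.1  1.1] w 92.1 0.0
```

```bash
python3 -m handwheel '[[-0.3,-0.2,2.5,0,0,0,1],[0,0,2.5,0,0,0,1],[0,0,2.5,0,0,0,1],[0,0,2.0,0,0,0,0.6],[0,0,1.2,0,0,0,0.3],[0,0,0,0,0,0,0.25],[0,0,0,0,0,0,0.25],[0,0,0,0,0,0,0.25],[0,0,0,0,0,0,0.25]]' 40
python3 -c "
from h import *
import cv2
need(614,-1.5,118,-.178)
im=get_image('side')[:,:,::-1]; cv2.imwrite('pics/g.png',crop(im,200,130,130,110,5))"
```

```text
t: 3.18
ee_pos: [612.0, -6.9, 120.1]
orientation: [[0.181, 0.983, 0.002], [0.983, -0.181, -0.0], [0.0, 0.002, -1.0]]
ft_force: [-0.1, -0.5, 0.4]
width: 53.9
gripper_force: 0.0
t 3.18 pos [612.   -6.9 120.1] shift_now [0.57 0.1  0.21] shift_afterturn [0.57 0.1  0.21] turn [ 0.002 -0.    -0.004] F [-0.1 -0.5  0.4] w 53.9 0.0
```

View pics/g.png

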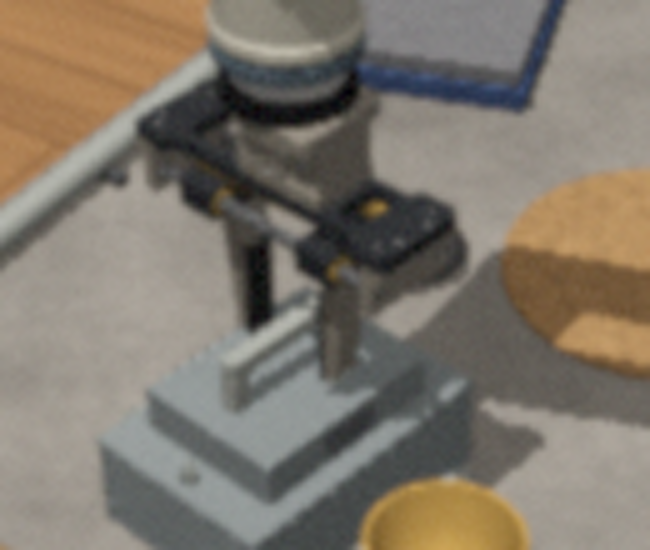

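```bash
python3 -m handwheel '[[0.5,0.1,0.2,0,0,0,0.25],[0,0,0,0,0,0,0.25],[0,0,0,0,0,0,0.25],[0,0,0,0,0,0,0.25]]' 40
python3 -c "
from h import *
need(614,-1.5,118,-.178)"
```

```text
t: 3.57
ee_pos: [612.9, -1.9, 116.7]
orientation: [[0.181, 0.984, 0.0], [0.984, -0.181, -0.0], [0.0, 0.0, -1.0]]
ft_force: [0.3, -0.2, 0.3]
width: 23.8
gripper_force: 0.0
t 3.57 pos [612.9  -1.9 116.7] shift_now [ 0.06  0.1  -0.13] shift_afterturn [ 0.06  0.1  -0.13] turn [ 0.    -0.    -0.004] F [ 0.3 -0.2  0.3] w 23.8 0.0
```

Good; close, then read.

```bash
python3 -m handwheel '[[0,0.05,-0.1,0,0,0,0.1],[0,0,0,0,0,0,0],[0,0,0,0,0,0,0],[0,0,0,0,0,0,0],[0,0,0,0,0,0,0],[0,0,0,0,0,0,0],[0,0,0,0,0,0,0]]' 50
python3 -c "
from h import *
s=state();print(s['moment'])
need(614,-1.5,118,-.178)"
```

```text
t: 4.15
ee_pos: [613.6, -2.2, 117.8]
orientation: [[0.181, 0.983, 0.001], [0.983, -0.181, -0.0], [0.0, 0.001, -1.0]]
ft_force: [1.1, -0.5, 2.5]
width: 11.7
gripper_force: 50.0
[-0.11434247 -0.17422369 -0.08763307]
t 4.15 pos [613.6  -2.2 117.8] shift_now [ 0.08  0.02 -0.02] shift_afterturn [ 0.08  0.02 -0.02] turn [ 0.001 -0.    -0.004] F [ 1.1 -0.5  2.5] w 11.7 50.0
```

```bash
python3 -m handwheel '[[0,0,-0.5,0,0,0,0],[0,0,-0.7,0,0,0,0],[0,0,-1,0,0,0,0],[0,0,-1.5,0,0,0,0],[0,0,-2,0,0,0,0],[0,0,-2,0,0,0,0],[0,0,-2,0,0,0,0],[0,0,-1,0,0,0,0],[0,0,0,0,0,0,0],[0,0,0,0,0,0,0]]'
python3 -c "
from h import *
s=state();print(s['moment'])
need(509,-295,225,-1.559)"
```

```text
t: 4.98
ee_pos: [613.2, -2.2, 224.7]
orientation: [[0.181, 0.983, 0.0], [0.983, -0.181, -0.0], [0.0, 0.0, -1.0]]
ft_force: [-0.9, 0.0, -4.8]
width: 11.5
gripper_force: 50.0
[ 0.04830051 -0.05088124  0.0062936 ]
t 4.98 pos [613.2  -2.2 224.7] shift_now [-3.068e+01 -4.950e+00 -3.000e-02] shift_afterturn [-10.76  29.16  -0.03] turn [ 0.    -0.     1.377] F [-0.9  0.  -4.8] w 11.5 50.0
```

```bash
python3 -m handwheel '[[-2,-0.3,0,0,0,0,0],[-3.3,-0.55,0,0,0,0,0],[-3.3,-0.55,0,0,0,0,0],[-3.3,-0.55,0,0,0,0,0],[-3.3,-0.55,0,0,0,0,0],[-3.3,-0.55,0,0,0,0,0],[-3.3,-0.55,0,0,0,0,0],[-3.3,-0.55,0,0,0,0,0],[-3.3,-0.5,0,0,0,0,0],[-2.2,-0.5,0,0,0,0,0]]'
python3 -m handwheel '[[0,0,0,0,0,0.1,0],[0,0,0,0,0,0.12,0],[0,0,0,0,0,0.12,0],[0,0,0,0,0,0.12,0],[0,0,0,0,0,0.12,0],[0,0,0,0,0,0.12,0],[0,0,0,0,0,0.12,0],[0,0,0,0,0,0.12,0],[0,0,0,0,0,0.12,0],[0,0,0,0,0,0.12,0]]'
python3 -m handwheel '[[0,0,0,0,0,0.12,0],[0,0,0,0,0,0.077,0],[0,0,0,0,0,0,0],[0,0,0,0,0,0,0],[0,0,0,0,0,0,0]]'
python3 -c "
from h import *
need(509,-295,124,-1.559)
im=get_image('top')[:,:,::-1]
a=crop(im,240,140,100,85,5);b=crop(get_image('side')[:,:,::-1],210,180,90,85,3.3)
b=np.pad(b,((0,a.shape[0]-b.shape[0]),(0,0),(0,0)))
cv2.imwrite('pics/box.png',np.hstack([a,b]))"
```

```text
t: 5.82
ee_pos: [505.3, -295.9, 222.8]
orientation: [[0.182, 0.983, -0.003], [0.983, -0.182, 0.001], [0.0, -0.003, -1.0]]
ft_force: [0.7, 0.3, -4.7]
width: 11.4
gripper_force: 50.0
t: 6.65
ee_pos: [506.3, -293.2, 222.7]
orientation: [[0.979, 0.202, -0.003], [0.202, -0.979, 0.002], [-0.002, -0.002, -1.0]]
ft_force: [-0.1, -0.6, -5.2]
width: 11.2
gripper_force: 50.0
t: 7.07
ee_pos: [506.8, -293.5, 223.7]
orientation: [[1.0, 0.015, -0.001], [0.015, -1.0, 0.001], [-0.001, -0.001, -1.0]]
ft_force: [-1.8, -0.3, -4.7]
width: 11.8
gripper_force: 50.0
t 7.07 pos [ 506.8 -293.5  223.7] shift_now [0.23 0.16 9.97] shift_afterturn [0.21 0.15 9.97] turn [-0.001  0.001  0.003] F [-1.8 -0.3 -4.7] w 11.8 50.0
```

View pics/box.png

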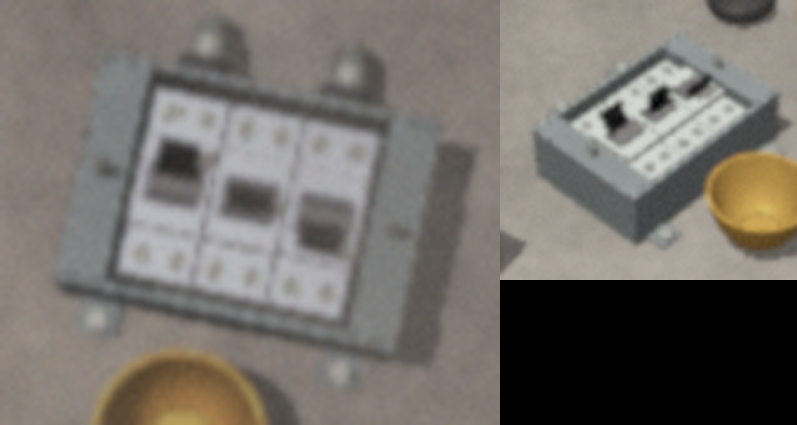

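The picture shows the middle toggle (250,198) upright, left one (178,165) leaning on, right one (320,235) leaning off: the middle one is tripped. Lower the cover.

```bash
python3 -m handwheel '[[0.15,0,2,0,0,0,0],[0,0,3,0,0,0,0],[0,0,3,0,0,0,0],[0,0,2.5,0,0,0,0],[0,0,2,0,0,0,0],[0,0,1.5,0,0,0,0],[0,0,0.8,0,0,0,0],[0,0,0.4,0,0,0,0],[0,0,0.2,0,0,0,0],[0,0,0,0,0,0,0]]'
python3 -m handwheel '[[0,0,0.2,0,0,0,0],[0,0,0.1,0,0,0,0],[0,0,0,0,0,0,0]]'
python3 -m handwheel '[[0,0,0.1,0,0,0,0],[0,0,0,0,0,0,0]]'
```

```text
t: 8.0
ee_pos: [509.2, -294.1, 71.0]
orientation: [[1.0, 0.012, 0.001], [0.012, -1.0, -0.0], [0.001, 0.0, -1.0]]
ft_force: [-0.8, -0.7, -4.8]
width: 11.3
gripper_force: 50.0
t: 8.25
ee_pos: [509.1, -294.0, 68.1]
orientation: [[1.0, 0.012, 0.001], [0.012, -1.0, -0.0], [0.001, 0.0, -1.0]]
ft_force: [1.0, -0.6, -5.2]
width: 11.3
gripper_force: 50.0
t: 8.42
ee_pos: [508.9, -293.8, 66.8]
orientation: [[1.0, 0.012, 0.0], [0.012, -1.0, -0.0], [0.0, 0.0, -1.0]]
ft_force: [-0.0, 1.0, -4.8]
width: 11.8
gripper_force: 50.0
```

```bash
python3 -m handwheel '[[0,0,0.1,0,0,0,0],[0,0,0.1,0,0,0,0],[0,0,0,0,0,0,0]]'
python3 -m handwheel '[[0,0,0.05,0,0,0,0],[0,0,0,0,0,0,0]]'
python3 -m handwheel '[[0,0,0.05,0,0,0,0],[0,0,0,0,0,0,0]]'
```

```text
t: 8.67
ee_pos: [508.7, -293.7, 64.4]
orientation: [[1.0, 0.012, -0.0], [0.012, -1.0, 0.0], [-0.0, -0.0, -1.0]]
ft_force: [-0.0, 0.8, -5.4]
width: 11.7
gripper_force: 50.0
t: 8.83
ee_pos: [508.8, -293.8, 64.0]
orientation: [[1.0, 0.012, -0.0], [0.012, -1.0, 0.0], [-0.0, -0.0, -1.0]]
ft_force: [-0.3, 0.4, -6.3]
width: 11.3
gripper_force: 50.0
t: 9.0
ee_pos: [508.8, -293.8, 63.8]
orientation: [[1.0, 0.012, 0.0], [0.012, -1.0, -0.0], [0.0, 0.0, -1.0]]
ft_force: [-1.6, -0.1, -1.2]
width: 11.6
gripper_force: 50.0
```

```bash
python3 -m handwheel '[[0,0,0.05,0,0,0,0],[0,0,0,0,0,0,0],[0,0,0,0,0,0,0.2],[0,0,0,0,0,0,0.5],[0,0,0,0,0,0,0.5],[0,0,0,0,0,0,0.5]]'
python3 -m handwheel '[[0,0,-1,0,0,0,0.5],[0,0,-2,0,0,0,0.5],[0,0,-3,0,0,0,0.5],[0,0,-3,0,0,0,0.5],[0,0,-3,0,0,0,0.5],[0,0,-3,0,0,0,0.5],[0,0,-1,0,0,0,0.5],[0,0,0,0,0,0,0.5]]'
python3 -c "
from h import *
need(613.6,-2.2,225,-.182)"
```

```text
t: 9.5
ee_pos: [509.1, -293.9, 63.2]
orientation: [[1.0, 0.012, 0.001], [0.012, -1.0, -0.0], [0.001, 0.0, -1.0]]
ft_force: [0.1, 0.5, 0.1]
width: 36.1
gripper_force: 0.0
t: 10.17
ee_pos: [510.4, -294.7, 226.6]
orientation: [[1.0, 0.012, 0.005], [0.012, -1.0, -0.003], [0.005, 0.003, -1.0]]
ft_force: [0.6, -0.7, 0.9]
width: 46.0
gripper_force: 0.0
t 10.17 pos [ 510.4 -294.7  226.6] shift_now [ 10.67 -29.12   0.13] shift_afterturn [30.63  4.86  0.16] turn [ 0.006 -0.002 -1.377] F [ 0.6 -0.7  0.9] w 46.0 0.0
```

```bash
python3 -m handwheel '[[0,0,0,0,0,-0.12,0.5],[0,0,0,0,0,-0.12,0.5],[0,0,0,0,0,-0.12,0.5],[0,0,0,0,0,-0.12,0.5],[0,0,0,0,0,-0.12,0.5],[0,0,0,0,0,-0.12,0.5],[0,0,0,0,0,-0.12,0.5],[0,0,0,0,0,-0.12,0.5],[0,0,0,0,0,-0.12,0.5],[0,0,0,0,0,-0.12,0.5]]'
python3 -m handwheel '[[0,0,0,0,0,-0.12,0.5],[0,0,0,0,0,-0.057,0.5],[3.8,0.6,0,0,0,0,0.5],[3.8,0.6,0,0,0,0,0.5],[3.8,0.6,0,0,0,0,0.5],[3.8,0.6,0,0,0,0,0.5],[3.8,0.6,0,0,0,0,0.5],[3.8,0.6,0,0,0,0,0.5],[3.8,0.6,0,0,0,0,0.5],[3.8,0.6,0,0,0,0,0.5]]'
python3 -m handwheel '[[0,0,0,0,0,0,0.5],[0,0,0,0,0,0,0.5],[0,0,0,0,0,0,0.5],[0,0,0,0,0,0,0.5]]'
python3 -c "
from h import *
need(613.6,-2.2,78,-.182)"
```

```text
t: 11.0
ee_pos: [507.9, -293.3, 221.1]
orientation: [[0.346, 0.938, -0.003], [0.938, -0.346, 0.001], [0.001, -0.003, -1.0]]
ft_force: [-0.2, -0.2, 0.4]
width: 45.9
gripper_force: 0.0
t: 11.83
ee_pos: [610.4, -1.6, 221.2]
orientation: [[0.181, 0.983, -0.003], [0.983, -0.181, -0.0], [-0.0, -0.003, -1.0]]
ft_force: [-0.1, -0.1, -0.5]
width: 46.4
gripper_force: 0.0
t: 12.17
ee_pos: [610.2, -4.6, 222.2]
orientation: [[0.182, 0.983, -0.002], [0.983, -0.182, -0.0], [-0.001, -0.002, -1.0]]
ft_force: [0.7, -0.9, 0.6]
width: 45.7
gripper_force: 0.0
t 12.17 pos [610.2  -4.6 222.2] shift_now [ 0.31  0.31 14.41] shift_afterturn [ 0.3   0.29 14.42] turn [-0.002  0.001 -0.001] F [ 0.7 -0.9  0.6] w 45.7 0.0
```

```bash
python3 -m handwheel '[[0.3,0.3,2,0,0,0,0.35],[0,0,3,0,0,0,0.35],[0,0,3,0,0,0,0.35],[0,0,3,0,0,0,0.35],[0,0,1.5,0,0,0,0.35],[0,0,1,0,0,0,0.35],[0,0,0.5,0,0,0,0.35],[0,0,0.4,0,0,0,0.35],[0,0,0,0,0,0,0.35],[0,0,0,0,0,0,0.35]]'
python3 -c "
from h import *
need(613.6,-2.2,78,-.182)"
```

```text
t: 13.0
ee_pos: [615.2, -1.4, 80.0]
orientation: [[0.181, 0.983, 0.001], [0.983, -0.181, -0.0], [0.0, 0.001, -1.0]]
ft_force: [-0.0, -0.1, 0.8]
width: 32.2
gripper_force: 0.0
t 13.0 pos [615.2  -1.4  80. ] shift_now [-0.11 -0.14  0.2 ] shift_afterturn [-0.11 -0.14  0.2 ] turn [ 0.001 -0.    -0.   ] F [-0.  -0.1  0.8] w 32.2 0.0
```

```bash
python3 -m handwheel '[[-0.1,-0.5,0.2,0,0,0,0.35],[0,-0.5,0,0,0,0,0.35],[0,-0.5,0,0,0,0,0.35],[0,-0.4,0,0,0,0,0.35],[0,-0.2,0,0,0,0,0.35],[0,0,0,0,0,0,0.35],[0,0,0,0,0,0,0.35]]'
python3 -m handwheel '[[0,-0.2,0,0,0,0,0.35],[0,0,0,0,0,0,0.35]]'
python3 -m handwheel '[[0,-0.15,0,0,0,0,0.35],[0,0,0,0,0,0,0.35]]'
python3 -c "
from h import *
need(613.6,-2.2,78,-.182)"
```

```text
t: 13.58
ee_pos: [593.9, 1.8, 77.5]
orientation: [[0.181, 0.983, 0.001], [0.983, -0.181, 0.0], [0.0, 0.001, -1.0]]
ft_force: [2.0, -0.5, 2.2]
width: 32.6
gripper_force: 1.5
t: 13.75
ee_pos: [592.0, 2.1, 77.2]
orientation: [[0.181, 0.983, 0.001], [0.983, -0.181, 0.0], [0.0, 0.001, -1.0]]
ft_force: [3.3, -1.8, 0.9]
width: 32.4
gripper_force: 1.9
t: 13.92
ee_pos: [591.6, 2.3, 77.5]
orientation: [[0.181, 0.983, 0.003], [0.983, -0.181, -0.0], [0.0, 0.003, -1.0]]
ft_force: [6.8, -2.1, 0.5]
width: 32.0
gripper_force: 2.8
t 13.92 pos [591.6   2.3  77.5] shift_now [-0.04  2.24 -0.05] shift_afterturn [-0.04  2.24 -0.05] turn [ 0.003 -0.     0.   ] F [ 6.8 -2.1  0.5] w 32.0 2.8
```

```bash
python3 -m handwheel '[[0,-0.15,0,0,0,0,0.35],[0,0,0,0,0,0,0.35]]'
python3 -m handwheel '[[0,-0.15,0,0,0,0,0.35],[0,0,0,0,0,0,0.35]]'
python3 -m handwheel '[[0,-0.15,0,0,0,0,0.35],[0,0,0,0,0,0,0.35],[0,0,0,0,0,0,0.35]]'
```

```text
t: 14.08
ee_pos: [591.2, 2.4, 77.8]
orientation: [[0.181, 0.983, 0.005], [0.984, -0.181, -0.0], [0.001, 0.005, -1.0]]
ft_force: [9.0, -2.2, -0.7]
width: 32.4
gripper_force: 3.7
t: 14.25
ee_pos: [590.8, 2.6, 78.2]
orientation: [[0.181, 0.983, 0.007], [0.984, -0.181, -0.001], [0.001, 0.007, -1.0]]
ft_force: [11.9, -3.4, -0.5]
width: 31.9
gripper_force: 4.7
t: 14.5
ee_pos: [590.4, 2.7, 78.5]
orientation: [[0.181, 0.983, 0.009], [0.984, -0.181, -0.001], [0.001, 0.009, -1.0]]
ft_force: [13.7, -3.4, -0.9]
width: 32.4
gripper_force: 5.7
```

```bash
python3 -m handwheel '[[0,0.5,0,0,0,0,0.35],[0,0.7,0,0,0,0,0.35],[0,0.8,0,0,0,0,0.35],[0,0.8,0,0,0,0,0.35],[0,0.7,0,0,0,0,0.35],[0,0.6,0,0,0,0,0.35],[0,0.5,0,0,0,0,0.35],[0,0.3,0,0,0,0,0.35],[0,0,0,0,0,0,0.35],[0,0,0,0,0,0,0.35]]'
python3 -m handwheel '[[0,0.2,0,0,0,0,0.35],[0,0,0,0,0,0,0.35]]'
python3 -m handwheel '[[0,0.2,0,0,0,0,0.35],[0,0,0,0,0,0,0.35]]'
python3 -m handwheel '[[0,0.2,0,0,0,0,0.35],[0,0,0,0,0,0,0.35]]'
python3 -c "
from h import *
need(613.6,-2.2,78,-.182)"
```

```text
t: 15.33
ee_pos: [633.9, -5.8, 76.7]
orientation: [[0.181, 0.983, -0.0], [0.983, -0.181, -0.0], [-0.0, -0.0, -1.0]]
ft_force: [-1.8, -0.0, -0.0]
width: 31.8
gripper_force: 0.8
t: 15.5
ee_pos: [635.6, -6.0, 76.8]
orientation: [[0.181, 0.983, -0.001], [0.983, -0.181, 0.0], [-0.0, -0.001, -1.0]]
ft_force: [-2.9, -0.1, -0.2]
width: 32.0
gripper_force: 1.5
t: 15.67
ee_pos: [636.4, -6.2, 76.6]
orientation: [[0.181, 0.983, -0.004], [0.983, -0.181, 0.0], [-0.0, -0.004, -1.0]]
ft_force: [-8.1, 2.5, 1.2]
width: 32.0
gripper_force: 3.7
t: 15.83
ee_pos: [636.7, -6.3, 76.3]
orientation: [[0.181, 0.983, -0.007], [0.983, -0.181, 0.001], [-0.0, -0.007, -1.0]]
ft_force: [-13.4, 3.2, 5.6]
width: 32.1
gripper_force: 6.8
t 15.83 pos [636.7  -6.3  76.3] shift_now [-0.02 -2.34 -0.15] shift_afterturn [-0.02 -2.34 -0.17] turn [-0.007  0.    -0.   ] F [-13.4   3.2   5.6] w 32.1 6.8
```

```bash
python3 -m handwheel '[[0,-0.8,0,0,0,0,0.35],[0,-0.2,-0.5,0,0,0,0.35],[0,0,-1.5,0,0,0,0.35],[0,0,-3,0,0,0,0.35],[0,0,-3,0,0,0,0.35],[0,0,-3,0,0,0,0.35],[0,0,-3,0,0,0,0.35],[0,0,-0.8,0,0,0,0.35]]'
python3 -c "
from h import *
need(508.8,-293.8,225,-1.559)"
```

```text
t: 16.5
ee_pos: [633.4, -5.0, 231.3]
orientation: [[0.181, 0.983, 0.01], [0.983, -0.181, -0.0], [0.002, 0.01, -1.0]]
ft_force: [1.3, 0.3, -0.0]
width: 32.2
gripper_force: 0.0
t 16.5 pos [633.4  -5.  231.3] shift_now [-30.65  -7.04   0.52] shift_afterturn [-12.8   28.73   0.63] turn [ 0.007 -0.008  1.377] F [ 1.3  0.3 -0. ] w 32.2 0.0
```

```bash
python3 -m handwheel '[[-3.8,-0.8,0,0,0,0,0.5],[-3.8,-0.8,0,0,0,0,0.5],[-3.8,-0.8,0,0,0,0,0.5],[-3.8,-0.8,0,0,0,0,0.5],[-3.8,-0.8,0,0,0,0,0.5],[-3.8,-0.8,0,0,0,0,0.5],[-3.8,-0.8,0,0,0,0,0.5],[-3.8,-0.8,0,0,0,0,0.5],[0,0,0,0,0,0.12,0.5],[0,0,0,0,0,0.12,0.5]]'
python3 -m handwheel '[[0,0,0,0,0,0.12,0.5],[0,0,0,0,0,0.12,0.5],[0,0,0,0,0,0.12,0.5],[0,0,0,0,0,0.12,0.5],[0,0,0,0,0,0.12,0.5],[0,0,0,0,0,0.12,0.5],[0,0,0,0,0,0.12,0.5],[0,0,0,0,0,0.12,0.5],[0,0,0,0,0,0.12,0.5],[0,0,0,0,0,0.057,0.5]]'
python3 -m handwheel '[[0,0,0,0,0,0,0.5],[0,0,0,0,0,0,0.5],[0,0,0,0,0,0,0.5]]'
python3 -c "
from h import *
need(508.8,-293.8,63.8,-1.559)
im=get_image('top')[:,:,::-1]
a=crop(im,240,140,100,85,4.4);b=crop(get_image('side')[:,:,::-1],210,130,170,130,2)
b=np.pad(b,((0,a.shape[0]-b.shape[0]),(0,0),(0,0)))
cv2.imwrite('pics/box2.png',np.hstack([a,b]))"
```

```text
t: 17.33
ee_pos: [511.6, -295.0, 225.2]
orientation: [[0.417, 0.909, 0.002], [0.909, -0.417, -0.001], [-0.001, 0.002, -1.0]]
ft_force: [-1.0, 0.2, 0.4]
width: 45.9
gripper_force: 0.0
t: 18.17
ee_pos: [512.6, -292.7, 225.2]
orientation: [[1.0, 0.005, 0.002], [0.005, -1.0, -0.001], [0.002, 0.001, -1.0]]
ft_force: [1.4, 0.9, -0.1]
width: 45.7
gripper_force: 0.0
t: 18.42
ee_pos: [512.3, -292.5, 225.1]
orientation: [[1.0, 0.014, 0.001], [0.014, -1.0, -0.0], [0.001, 0.0, -1.0]]
ft_force: [0.5, 0.2, 0.3]
width: 46.1
gripper_force: 0.0
t 18.42 pos [ 512.3 -292.5  225.1] shift_now [-0.36  0.12 16.13] shift_afterturn [-0.35  0.13 16.13] turn [ 0.    -0.001  0.002] F [0.5 0.2 0.3] w 46.1 0.0
```

View pics/box2.png

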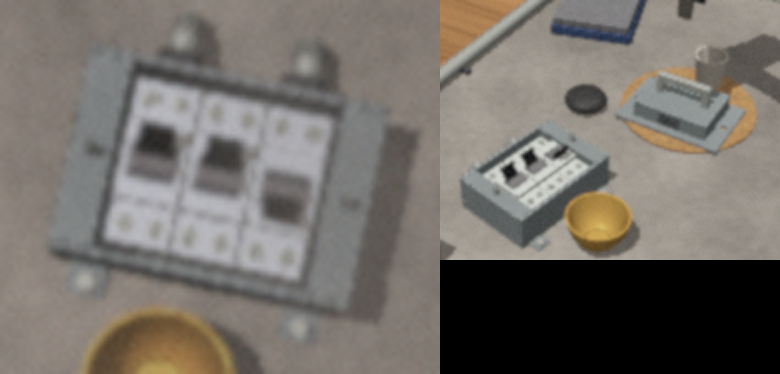

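The middle toggle now leans on like the left one (in the crop at 222,150 and 155,140); the right is still off; the cover lies flat on the mat beside the cup. Fetch it.

```bash
python3 -m handwheel '[[-0.35,0.1,2,0,0,0,0.5],[0,0,3,0,0,0,0.5],[0,0,3,0,0,0,0.5],[0,0,3,0,0,0,0.5],[0,0,2.5,0,0,0,0.5],[0,0,1.5,0,0,0,0.5],[0,0,1,0,0,0,0.5],[0,0,0,0,0,0,0.5],[0,0,0,0,0,0,0.5]]' 50
python3 -c "
from h import *
need(508.8,-293.8,63.8,-1.559)"
```

```text
t: 19.27
ee_pos: [508.8, -293.5, 65.2]
orientation: [[1.0, 0.012, -0.0], [0.012, -1.0, 0.0], [-0.0, -0.0, -1.0]]
ft_force: [-0.4, -0.1, -0.5]
width: 45.7
gripper_force: 0.0
t 19.27 pos [ 508.8 -293.5   65.2] shift_now [-0.    0.03  0.14] shift_afterturn [-0.    0.03  0.14] turn [-0.  0.  0.] F [-0.4 -0.1 -0.5] w 45.7 0.0
```

```bash
python3 -m handwheel '[[0,0,0.1,0,0,0,0.2],[0,0,0,0,0,0,0],[0,0,0,0,0,0,0],[0,0,0,0,0,0,0],[0,0,0,0,0,0,0],[0,0,0,0,0,0,0],[0,0,0,0,0,0,0],[0,0,0,0,0,0,0]]' 50
python3 -m handwheel '[[0,0,-0.5,0,0,0,0],[0,0,-1.5,0,0,0,0],[0,0,-3,0,0,0,0],[0,0,-3,0,0,0,0],[0,0,-3,0,0,0,0],[0,0,-3,0,0,0,0],[0,0,-1.5,0,0,0,0],[0,0,-0.5,0,0,0,0],[0,0,0,0,0,0,0],[0,0,0,0,0,0,0]]'
python3 -c "
from h import *
need(613.6,-2.2,225,-.182)"
```

```text
t: 19.93
ee_pos: [508.9, -293.6, 64.5]
orientation: [[1.0, 0.012, 0.001], [0.012, -1.0, -0.0], [0.0, 0.0, -1.0]]
ft_force: [-1.4, 1.2, 5.1]
width: 11.6
gripper_force: 50.0
t: 20.77
ee_pos: [507.8, -292.9, 222.7]
orientation: [[1.0, 0.012, -0.002], [0.012, -1.0, 0.001], [-0.002, -0.001, -1.0]]
ft_force: [-0.1, 0.9, -6.0]
width: 11.6
gripper_force: 50.0
t 20.77 pos [ 507.8 -292.9  222.7] shift_now [ 10.92 -28.94  -0.22] shift_afterturn [30.5   5.14 -0.23] turn [-2.000e-03  1.000e-03 -1.377e+00] F [-0.1  0.9 -6. ] w 11.6 50.0
```

```bash
python3 -m handwheel '[[0,0,0,0,0,-0.12,0],[0,0,0,0,0,-0.12,0],[0,0,0,0,0,-0.12,0],[0,0,0,0,0,-0.12,0],[0,0,0,0,0,-0.12,0],[0,0,0,0,0,-0.12,0],[0,0,0,0,0,-0.12,0],[0,0,0,0,0,-0.12,0],[0,0,0,0,0,-0.12,0],[0,0,0,0,0,-0.12,0]]'
python3 -m handwheel '[[0,0,0,0,0,-0.12,0],[0,0,0,0,0,-0.057,0],[3.5,0.6,0,0,0,0,0],[3.5,0.6,0,0,0,0,0],[3.5,0.6,0,0,0,0,0],[3.5,0.6,0,0,0,0,0],[3.5,0.6,0,0,0,0,0],[3.5,0.6,0,0,0,0,0],[3.5,0.6,0,0,0,0,0],[3.5,0.6,0,0,0,0,0]]'
python3 -m handwheel '[[2.3,0.3,0,0,0,0,0],[0,0,0,0,0,0,0],[0,0,0,0,0,0,0],[0,0,0,0,0,0,0],[0,0,0,0,0,0,0]]'
python3 -c "
from h import *
need(613.6,-2.2,145,-.182)"
```

```text
t: 21.6
ee_pos: [507.5, -292.7, 221.6]
orientation: [[0.346, 0.938, -0.004], [0.938, -0.346, 0.002], [0.001, -0.004, -1.0]]
ft_force: [0.6, 0.1, -4.8]
width: 11.2
gripper_force: 50.0
t: 22.43
ee_pos: [605.6, -24.9, 221.6]
orientation: [[0.181, 0.983, -0.004], [0.983, -0.181, 0.0], [-0.001, -0.004, -1.0]]
ft_force: [0.3, 0.2, -4.2]
width: 11.5
gripper_force: 50.0
t: 22.85
ee_pos: [612.8, -5.6, 223.0]
orientation: [[0.182, 0.983, -0.002], [0.983, -0.182, -0.0], [-0.001, -0.002, -1.0]]
ft_force: [0.2, -0.4, -5.0]
width: 11.5
gripper_force: 50.0
t 22.85 pos [612.8  -5.6 223. ] shift_now [0.36 0.04 7.8 ] shift_afterturn [0.35 0.02 7.8 ] turn [-0.002  0.001 -0.001] F [ 0.2 -0.4 -5. ] w 11.5 50.0
```

```bash
python3 -m handwheel '[[0.33,0.03,1.5,0,0,0,0],[0,0,2.5,0,0,0,0],[0,0,2.5,0,0,0,0],[0,0,1,0,0,0,0],[0,0,0.4,0,0,0,0],[0,0,0,0,0,0,0],[0,0,0,0,0,0,0],[0,0,0,0,0,0,0],[0,0,0,0,0,0,0]]'
python3 -c "
from h import *
need(613.6,-2.2,117.8,-.182)"
```

```text
t: 23.6
ee_pos: [615.4, -1.5, 146.5]
orientation: [[0.181, 0.983, 0.002], [0.983, -0.181, -0.0], [0.0, 0.002, -1.0]]
ft_force: [-0.2, -0.3, -5.1]
width: 11.4
gripper_force: 50.0
t 23.6 pos [615.4  -1.5 146.5] shift_now [-0.1  -0.17  2.87] shift_afterturn [-0.1  -0.17  2.87] turn [ 0.002 -0.    -0.   ] F [-0.2 -0.3 -5.1] w 11.4 50.0
```

```bash
python3 -m handwheel '[[-0.1,-0.15,0.5,0,0,0,0],[0,0,0,0,0,0,0],[0,0,0,0,0,0,0],[0,0,0,0,0,0,0]]'
python3 -m handwheel '[[0,0,0,0,0,0,0]]'
python3 -c "
from h import *
need(613.6,-2.2,117.8,-.182)"
```

```text
t: 23.93
ee_pos: [612.8, -2.1, 140.1]
orientation: [[0.181, 0.983, -0.0], [0.983, -0.181, 0.0], [0.0, -0.0, -1.0]]
ft_force: [-0.1, -0.4, -5.0]
width: 11.7
gripper_force: 50.0
t: 24.02
ee_pos: [612.9, -2.1, 140.2]
orientation: [[0.181, 0.983, 0.0], [0.983, -0.181, 0.0], [0.0, 0.0, -1.0]]
ft_force: [0.1, -0.1, -4.7]
width: 11.7
gripper_force: 50.0
t 24.02 pos [612.9  -2.1 140.2] shift_now [0.   0.07 2.24] shift_afterturn [0.   0.07 2.24] turn [ 0. -0.  0.] F [ 0.1 -0.1 -4.7] w 11.7 50.0
```

```bash
python3 -m handwheel '[[0,0.05,0.2,0,0,0,0],[0,0,0.3,0,0,0,0],[0,0,0.2,0,0,0,0],[0,0,0,0,0,0,0]]'
python3 -m handwheel '[[0,0,0.2,0,0,0,0],[0,0,0.2,0,0,0,0],[0,0,0.1,0,0,0,0],[0,0,0,0,0,0,0]]'
```

```text
t: 24.35
ee_pos: [612.9, -2.3, 132.4]
orientation: [[0.181, 0.983, -0.001], [0.983, -0.181, -0.0], [-0.0, -0.001, -1.0]]
ft_force: [-0.9, 0.8, -5.5]
width: 11.5
gripper_force: 50.0
t: 24.68
ee_pos: [613.4, -2.2, 127.8]
orientation: [[0.181, 0.983, -0.0], [0.983, -0.181, 0.0], [0.0, -0.0, -1.0]]
ft_force: [0.8, 0.8, -5.3]
width: 11.6
gripper_force: 50.0
```

Sliding freely over the pins (underside ≈70).

```bash
python3 -m handwheel '[[0,0,0.2,0,0,0,0],[0,0,0.2,0,0,0,0],[0,0,0.2,0,0,0,0],[0,0,0.2,0,0,0,0],[0,0,0,0,0,0,0],[0,0,0,0,0,0,0]]'
python3 -m handwheel '[[0,0,0.1,0,0,0,0],[0,0,0,0,0,0,0]]'
python3 -m handwheel '[[0,0,0.1,0,0,0,0],[0,0,0,0,0,0,0]]'
```

```text
t: 25.18
ee_pos: [613.4, -2.2, 119.9]
orientation: [[0.181, 0.983, -0.0], [0.983, -0.181, 0.0], [0.0, -0.0, -1.0]]
ft_force: [1.4, 1.0, -5.6]
width: 11.0
gripper_force: 50.0
t: 25.35
ee_pos: [613.5, -2.3, 119.2]
orientation: [[0.181, 0.983, 0.0], [0.983, -0.181, -0.0], [-0.0, 0.0, -1.0]]
ft_force: [-0.0, 0.3, -3.7]
width: 11.3
gripper_force: 50.0
t: 25.52
ee_pos: [613.6, -2.5, 118.6]
orientation: [[0.181, 0.983, 0.001], [0.983, -0.181, -0.0], [-0.0, 0.001, -1.0]]
ft_force: [-1.2, -2.1, 0.9]
width: 11.7
gripper_force: 50.0
```

```bash
python3 -m handwheel '[[0,0,0.15,0,0,0,0],[0,0,0,0,0,0,0],[0,0,0,0,0,0,0]]'
python3 -m handwheel '[[0,0,0,0,0,0,0.2],[0,0,0,0,0,0,0.5],[0,0,0,0,0,0,0.5],[0,0,0,0,0,0,0.5],[0,0,0,0,0,0,0.5]]'
python3 -m handwheel '[[0,0,-0.5,0,0,0,0.5],[0,0,-2,0,0,0,0.5],[0,0,-3,0,0,0,0.5],[0,0,-3,0,0,0,0.5],[0,0,-3,0,0,0,0.5],[-3.5,0,0,0,0,0,0.5],[-3.5,0,0,0,0,0,0.5],[-3.5,0,0,0,0,0,0.5],[-3.5,0,0,0,0,0,0.5],[-3.5,0,0,0,0,0,0.5]]'
python3 -m handwheel '[[-3.5,0,0,0,0,0,0.5],[-3.5,0,0,0,0,0,0.5],[-3.5,0,0,0,0,0,0.5],[0,0,0,0,0,0,0.5],[0,0,0,0,0,0,0.5],[0,0,0,0,0,0,0.5]]'
python3 -c "
from h import *
cv2.imwrite('pics/e.png',np.hstack([get_image('top')[130:300,120:480,::-1],get_image('side')[130:300,180:380,::-1]]))
im=cv2.imread('pics/e.png');a=crop(im,120,0,330,170,2.4)
cv2.imwrite('pics/e.png',cv2.resize(im,None,fx=1.42,fy=1.42))
a=crop(get_image('top')[:,:,::-1],245,140,90,80,4.4);b=crop(get_image('side')[:,:,::-1],210,170,90,80,4.4)
e=cv2.imread('pics/e.png');o=np.zeros((600,800,3),np.uint8);o[:e.shape[0],:e.shape[1]]=e;y=e.shape[0];o[y:y+352,:396]=a;o[y:y+352,400:796]=b;cv2.imwrite('pics/e2.png',o)"
```

```text
t: 25.77
ee_pos: [613.6, -2.5, 118.5]
orientation: [[0.181, 0.983, 0.001], [0.983, -0.181, -0.0], [-0.0, 0.001, -1.0]]
ft_force: [-6.7, -1.6, 16.1]
width: 11.5
gripper_force: 50.0
t: 26.18
ee_pos: [613.4, -2.2, 116.4]
orientation: [[0.181, 0.983, -0.0], [0.983, -0.181, 0.0], [0.0, -0.0, -1.0]]
ft_force: [0.4, 0.4, 0.3]
width: 42.6
gripper_force: 0.0
t: 27.02
ee_pos: [581.3, -175.8, 232.1]
orientation: [[0.181, 0.984, 0.001], [0.984, -0.181, -0.0], [-0.0, 0.001, -1.0]]
ft_force: [0.5, -0.0, -0.5]
width: 46.1
gripper_force: 0.0
t: 27.52
ee_pos: [562.6, -277.2, 231.6]
orientation: [[0.182, 0.983, -0.0], [0.983, -0.182, 0.001], [0.001, -0.0, -1.0]]
ft_force: [-0.2, 0.5, 0.0]
width: 45.7
gripper_force: 0.0
```

View pics/e2.png

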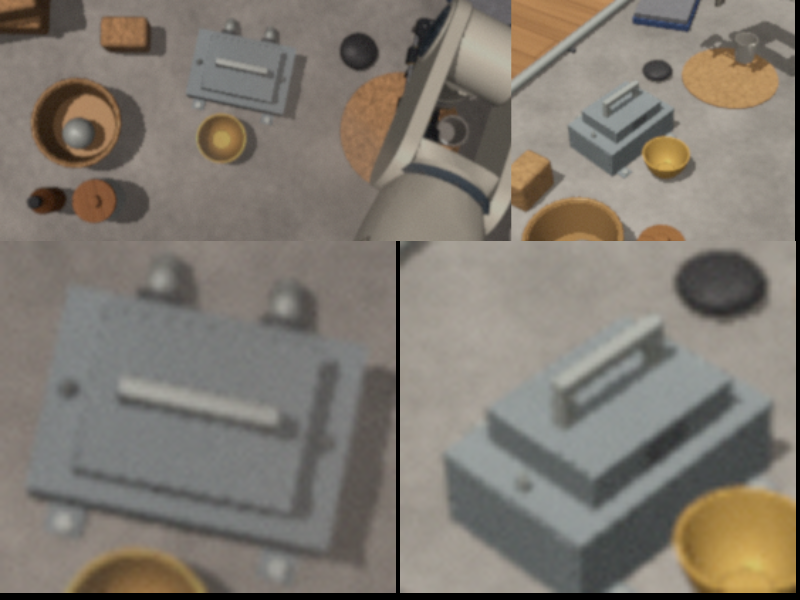

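The cover is flush on the box with its pins showing in the holes, as at the start (crop 68,388 and 523,485); the cup stands and everything else is in place.

```bash
python3 -c "
from bench import *
print(hand_in())"
```

```text
the job is handed in; nothing more can be done
None
```

The job is handed in at about 28 s: the middle breaker was the tripped one and is reset (fully off, then fully on), the cover is back flush over both pins, and the final pictures show the other toggles and objects unmoved.

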